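Step a feedthrough flange under a contact probe and check two terminals

TASK

Check two terminals of the steel feedthrough flange: move its x-y slide carrier by the slanted black handle until the middle of the round terminal is under the probe, press the probe's cap down until you feel its sprung tip give on the terminal, without driving that spring solid, and let it come up again. Then do the same with the square terminal and leave the carrier there. Never touch the flange with the robot, do not probe the oblong terminal or the bare flange, and leave the other things on the table and the board where they are.

Things in the scene. Friction and masses are not known exactly. Their poses are not given: they have to be found in the camera images.
- grip (a point): Grip point on the axis of the carrier's black handle, a flat bar 14 mm wide in y, 18 mm thick, 66 mm long, leaning 30 degrees from vertical towards the robot (its end points along -x and +z of this frame). It is 45 mm up from the bar's foot, 21 mm below its end, 93 mm above the table. Axes: x = station x (away from the robot, xslide), y = yslide, z up. Dragging a slide takes 3 to 4 N.
- lamp (a point): Middle of the lower robot-side edge of the white lamp bar over the handle (50 mm wide in station x, 280 mm long in y, 26 mm high), 246 mm above the table. Station axes, x away from the robot. A gripper pointing straight down at the handle strikes it: come in from the robot's side along the leaning bar, tool tilted about 30 degrees.
- cap (a point): Centre of the top of the probe's black round cap, 28 mm diameter, 8 mm thick, 200 mm above the table when up. Press straight down with closed fingers; it springs back. It takes 1 to 3 N until the tip meets something (8 to 18 mm down), then 1 N more per mm: 5 to 8 N is a good press, over 10 N drives the tip's spring solid. Its sleeve ends 33 mm below it.
- post (a point): Centre of the top of the station's square post (36 mm), 298 mm above the table, 175 mm to the +y side of the probe. It carries the lamp bar and the horizontal probe arm (26 mm wide, along y, its top 158 mm above the table).
- tip (a point): Lower end of the probe's thin brass tip, 6 mm thick, pointed; 100 mm above the table when up. Fixed in x and y.
- round_foot (a point): Centre of the foot of the round terminal (steel cylinder, 16 mm diameter), on the flange's upper face (77 mm above the table). How far the terminal stands up from that face differs from start to start, 5 to 15 mm, and is not given.
- square_foot (a point): Centre of the foot of the square terminal (15 x 15 mm steel block), on the flange's upper face. It too stands 5 to 15 mm proud, not given.
- oblong_foot (a point): Centre of the foot of the oblong terminal (22 x 8 mm steel block), not to be probed. The three terminals lie on a circle of 22 mm radius about the flange's centre, 120 degrees apart, each on a white ceramic disc of 27 mm; the flange is clamped on the carrier at any angle.
- flange: Round steel flange, 114 mm in diameter and 17 mm thick, clamped on the carrier (it does not turn); origin at the centre of its underside, 60 mm above the table. With both slides at zero its centre is under the probe.
- xslide (a joint): Lower slide of the carrier, m, -0.036 to 0.036, grows away from the robot along the station's x. Stays where it is left.
- yslide (a joint): Upper slide, m, -0.036 to 0.036, grows along the station's y (the robot's left). Stays where it is left.
- probe (a joint): How far the probe is pressed down, m, 0 (up) to 0.032; springs back to 0.
- probe_tip (a joint): How far the sprung tip is pushed back into the probe, m: 0 free, 0.009 solid; 0.002 or more is good contact, over 0.008 is too much.
- gasket: Bystander: copper ring, 48 mm outside, 4 mm thick, lying on the station's base board (12 mm thick) at its far right corner.
- bolt_a: Bystander: steel bolt standing on its head, 45 mm tall, on the base board's near right corner.
- bolt_b: Bystander: the same bolt on the base board's near left corner.
- beaker: Bystander: glass beaker, 70 mm diameter, 85 mm tall, on the table to the right.
- jar: Bystander: white jar, 60 mm diameter, 70 mm tall, on the table to the right.
- blank: Bystander: small blank steel flange, 70 mm diameter, 13 mm thick, on the table to the left.
- wrench: Bystander: small steel wrench, 120 mm long, lying on the base board at its far left.

How it is judged:
On the way, in this order (a step that is already met when the one before it is completed fails the run):
1. the probe's tip is pressed onto the middle of the round terminal until its spring gives (horizontal distance between tip and round_foot below 0.004 m and value of joint probe_tip above 0.002 m), for 0.2 s.
2. the probe is up again (value of joint probe below 0.003 m), for 0.1 s.
3. the probe's tip is pressed onto the middle of the square terminal until its spring gives (horizontal distance between tip and square_foot below 0.004 m and value of joint probe_tip above 0.002 m), for 0.2 s.
At the end, for the whole second after the job is handed in: The carrier is at rest with the centre of the square terminal within 4 mm of the probe's axis, and the probe is up (pressed less than 3 mm), after the tip was pressed back by 2 mm or more for 0.2 s within 4 mm of the centre of first the round and then the square terminal (horizontal distance between tip and square_foot below 0.004 m and value of joint probe below 0.003 m and velocity of joint xslide between -0.005 and 0.005 m/s and velocity of joint yslide between -0.005 and 0.005 m/s); the robot touches nothing.
It fails at once if the tip's spring is driven solid (over 8 mm) (value of joint probe_tip above 0.008 m).
It fails at once if the probe is pressed on anything but the round or square terminal (value of joint probe_tip above 0.0015 m and not (horizontal distance between tip and round_foot below 0.008 m) and not (horizontal distance between tip and square_foot below 0.008 m)).
It fails at once if the robot touches the flange or its terminals (contact force between the arm and flange above 0.5 N).
It fails at once if the fingers touch the flange or its terminals (contact force between the fingers and flange above 0.5 N).
It fails at once if a bystander is moved by more than 15 mm (distance of any of gasket, bolt_a, bolt_b, beaker, jar, blank, wrench from where it was at the start of the episode above 0.015 m).
It also fails if it takes over 72 s, if anything falls off the work surface, if the arm or the gripper's body presses on something with over 40 N, if the wrist force passes 120 N, or if a joint passes its speed limit or range.

ROBOT

A 7-joint arm with a two-finger parallel gripper is mounted at the origin on the work surface. World frame = base frame: x ahead of the robot, y to its left, z up, the work surface at z = 0. Lengths are in m, angles in rad, forces in N, time in s.
With the tool pointing down it reaches from about 0.4 to 0.85 m from the base axis. Payload 4.5 kg.
Tool frame: the origin (TCP) lies midway between the tips of the shut fingers; the grasp point (between the pads) lies 19 mm behind it; z points along the fingers, y is the line along which they close (so a half turn about z gives the same grasp; the last joint's range is limited). The gripper opens to 88 mm and grips with 3 to 60 N. Pads are 18 mm wide; open, the fingers measure 123 mm over their backs; the gripper's body (75 mm by 187 mm) begins 45 mm behind the grasp point.
Start: joints at [-1.233, 0.689, -0.195, 1.565, 0.157, 0.902, -0.215], TCP at [0.187, 0.596, 0.239] pointing down, gripper open.
Joint ranges: [-3.01, 3.01], [-0.46, 2.08], [-1.47, 1.51], [0.13, 2.56], [-1, 4.14], [0.04, 2.09], [-2.66, 2.66]. Speed limits (rad/s): [2.57, 2.57, 3.14, 3.14, 3.14, 3.14, 3.14].

INTERFACE

Orientations are given as a unit quaternion [x, y, z, w].
In Python, from plant import r gives the robot as it stands.
- The arm moves only by the tool move_arm, never from a script. Its argument "targets" is a list that holds one entry, the list of rows, each a list of 7 numbers: the opening, from 0 (shut) to 1 (fully open), then the shift along the tool's x, y, z in mm, then the turn, a rotation vector about the tool's x, y, z in degrees. In form: [[[claw, dx, dy, dz, ax, ay, az], ...]]. A call has 1 to 10 rows; each row is the pose to reach, as a shift and turn from the pose commanded when the call began, along the tool's axes at that moment; what a row does not reach only later rows make up. A row lasts 1/8 s, in which the tool goes at most 62.5 mm and 10.7 degrees, less where a joint would pass 70% of its speed; a pose out of reach is approached as far as the arm can. A call with a gripper value outside its range is refused whole. The fingers move at their own pace and stop on an object; "newtons" is the grip in N (left out, the last holds). Time passes only in rows, so rows that repeat a pose let the fingers close. It gives the time, the measured TCP pose, the force, the opening and the grip force at its end, in the units of the state.
- r.get_state(): the state, without advancing time (a new reading comes with each control period).
- r.snapshot(name): name is "scene" or "top" or "wrist"; returns the picture (400x640x3 uint8, red, green, blue); there is no depth.
- r.camera_info(name): a dict with "fx", "fy", "cx", "cy" (pixels), "R" (3x3) and "t" (3): a world point X has camera coordinates R X + t. Camera axes: x right, y down, z forward; pixel columns grow to the right and rows downward; lengths in m; the calibration is good to about 2 mm. A picture is of the moment at which its call begins: read the wrist's pose just before it. camera_info takes no time and is no camera call; for the wrist camera it gives the pose at the moment of the call.
- r.finish_job(): hands the job in; it is judged then, once.
The state is a dict: "clock": time; "q": joint angles; "qd": joint speeds; "joint_torque": joint torques, N m; "tool_pos": TCP position; "eef_rot": TCP orientation; "contact_force": force on the tool from outside, world axes, zero at the start; "moment": the same for the moment, N m; "opening": opening from 0.0 (shut) to 1.0 (fully open); "finger_force": force on a finger pad.
Only numpy, scipy, OpenCV 4.12 (cv2) and the standard library are available. Lean on these libraries where they do the work, as an engineer would, in place of code of your own. Each camera call takes 0.05 s, during which the arm holds its last target. There are 200 camera calls.

## Working session

There is one attempt and no reset: what is moved stays moved. The work goes in short steps, Python scripts to look and compute and a tool call to move; the robot and the scene stay as the last step left them, time stands still between calls to the robot, and variables do not carry over. Pictures are saved under pics/ and viewed, at most 10 in all, crops included, and the job is handed in when it is done.

Besides the shell and the picture viewer there is one more tool, called after "Emit:" as a command line: name --argument value ..., lists and objects as JSON in quotes. move_arm: Moves the arm, as the interface text tells. Its arguments: {"type":"object","properties":{"targets":{"type":"array","items":{"type":"array","items":{"type":"array","items":{"type":"number"}}}},"newtons":{"type":"number"}},"required":["targets"]}

```bash
mkdir -p pics; python3 - <<'E'
from plant import r
import cv2,numpy as np
s=r.get_state();print(s['clock'],s['tool_pos'],s['eef_rot'])
for n in("scene","top"):
    c=r.camera_info(n);print(n,c['fx'],c['cx'],c['cy'],np.round(c['R'],3).tolist(),np.round(c['t'],3))
    cv2.imwrite(f"pics/{n}0.png",r.snapshot(n)[:,:,::-1])
E
```

```text
0.0 [0.18680183 0.59575967 0.23790332] [ 1.51260138e-01  9.88493543e-01 -9.38156502e-04 -7.59334351e-05]
scene 416.4984924841748 322.0803600152979 198.47011023928027 [[-0.27, 0.963, -0.009], [0.709, 0.193, -0.678], [-0.651, -0.189, -0.735]] [ 0.156 -0.32   1.673]
top 396.58117955459096 316.82340646631263 195.17728399951727 [[-0.119, -0.993, -0.004], [-0.966, 0.117, -0.232], [0.231, -0.024, -0.973]] [0.059 0.636 1.34 ]
```

View pics/scene0.png

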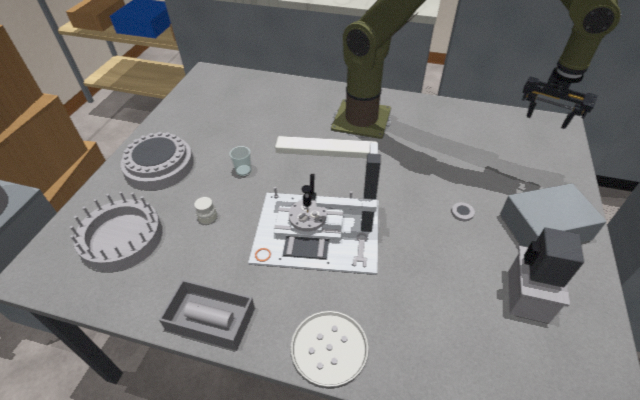

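View pics/top0.png

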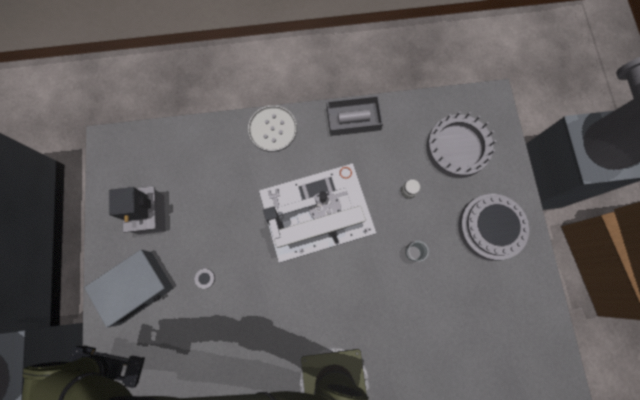

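The scene view shows the station around (315,215), with the lamp bar at (325,147), the post at (372,160), and the flange at (308,215). The top view shows it around (318,212). I'll enlarge both.

```bash
python3 - <<'E'
import cv2,numpy as np
a=cv2.imread("pics/scene0.png")[130:275,245:385];b=cv2.imread("pics/top0.png")[155:270,255:380]
f=lambda x,s:cv2.resize(x,None,fx=s,fy=s,interpolation=cv2.INTER_CUBIC)
A=f(a,4);o=np.zeros((600,800,3),np.uint8)
a=cv2.imread("pics/scene0.png")[130:275,250:385]
A=f(a,3);B=f(b,3)
o[:A.shape[0],:A.shape[1]]=A;o[:B.shape[0],410:410+B.shape[1]]=B
cv2.imwrite("pics/c0.png",o[:450])
E
```

```text
(no output)
```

View pics/c0.png

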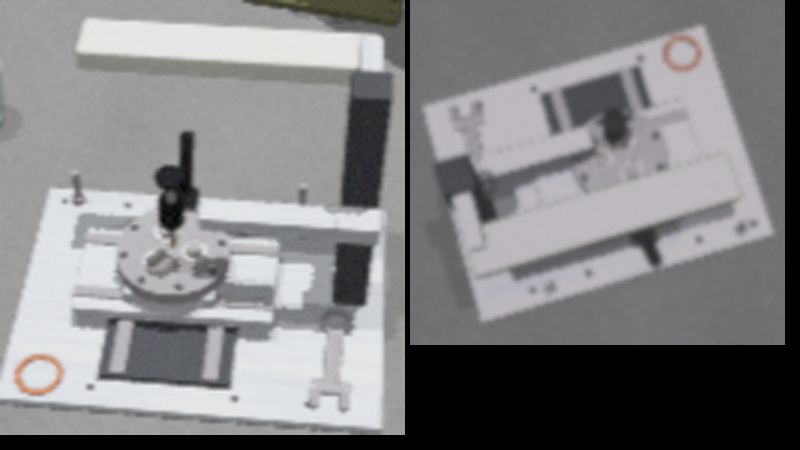

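The crop shows the cap at scene (306,189) and top (323,194), and the handle end at scene (312,174) and top (337,243). The board corners are visible in the top view. Next I'll compute the station frame.

```bash
cat > h.py <<'E'
from plant import r
import numpy as np,cv2
from scipy.spatial.transform import Rotation as Ro
def ray(c,p):
    R=np.array(c['R']);d=R.T@np.array([(p[0]-c['cx'])/c['fx'],(p[1]-c['cy'])/c['fy'],1]);return -R.T@np.array(c['t']),d
def plane(c,p,z):
    o,d=ray(c,p);return o+d*(z-o[2])/d[2]
def tri(l):
    A=0;b=0
    for c,p in l:
        o,d=ray(c,p);d=d/np.linalg.norm(d);P=np.eye(3)-np.outer(d,d);A=A+P;b=b+P@o
    return np.linalg.solve(A,b)
def proj(c,X):
    x=np.array(c['R'])@X+np.array(c['t']);return np.array([c['fx']*x[0]/x[2]+c['cx'],c['fy']*x[1]/x[2]+c['cy']])
E
python3 - <<'E'
from h import *
np.set_printoptions(precision=4,suppress=True)
S=r.camera_info("scene");T=r.camera_info("top")
s=lambda u,v:(250+u/3-.33,130+v/3-.33)
t=lambda u,v:(255+(u-410)/3-.33,155+v/3-.33)
print("board top",[plane(T,t(*p),.012) for p in [(425,103),(705,25),(773,235),(482,320)]])
print("board sc",[plane(S,s(*p),.012) for p in [(52,188),(383,208),(380,425),(2,395)]])
print("cap",plane(S,s(168,176),.2),plane(T,t(614,118),.2),tri([(S,s(168,176)),(T,t(614,118))]))
print("hend",plane(S,s(187,133),.111),plane(T,t(655,263),.111),tri([(S,s(187,133)),(T,t(655,263))]))
print("post",plane(S,s(372,85),.298),plane(T,t(458,172),.298))
print("lamp top corners T",[plane(T,t(*p),.272) for p in [(467,237),(730,153),(742,192),(482,270)]])
print("lampS",[plane(S,s(*p),.272) for p in [(80,20),(383,40),(80,47)]])
print("flange c",plane(S,s(172,252),.077))
W=r.camera_info("wrist");st=r.get_state();R=Ro.from_quat(st['eef_rot']).as_matrix()
Rw=np.array(W['R']);print("cam in tool",R.T@(-Rw.T@np.array(W['t'])-st['tool_pos']),"\n",(R.T@Rw.T),W['fx'],W['cx'],W['cy'])
E
```

```text
board top [array([0.7023, 0.1903, 0.012 ]), array([ 0.7612, -0.171 ,  0.012 ]), array([ 0.4864, -0.2154,  0.012 ]), array([0.4271, 0.1457, 0.012 ])]
board sc [array([ 0.4916, -0.2141,  0.012 ]), array([0.4251, 0.1448, 0.012 ]), array([0.6988, 0.1928, 0.012 ]), array([ 0.7615, -0.1628,  0.012 ])]
cap [ 0.6122 -0.0348  0.2   ] [ 0.6099 -0.0341  0.2   ] [ 0.6105 -0.0348  0.1982]
hend [ 0.4661 -0.0629  0.111 ] [ 0.459  -0.0628  0.111 ] [ 0.4599 -0.064   0.1048]
post [0.5527 0.1332 0.298 ] [0.5507 0.1293 0.298 ]
lamp top corners T [array([0.4894, 0.1291, 0.272 ]), array([ 0.5425, -0.1432,  0.272 ]), array([ 0.5014, -0.1494,  0.272 ]), array([0.4549, 0.1175, 0.272 ])]
lampS [array([ 0.5051, -0.1516,  0.272 ]), array([0.4599, 0.1278, 0.272 ]), array([ 0.5419, -0.1383,  0.272 ])]
flange c [ 0.5985 -0.0398  0.077 ]
cam in tool [ 0.0688 -0.0008 -0.1459] 
 [[-0.0004 -0.9634 -0.268 ]
 [ 1.      0.0002 -0.0023]
 [ 0.0023 -0.268   0.9634]] 356.15924278003575 323.9334911434335 203.42938887166576
```

Both cameras agree: the yaw is about 9.6°, the probe is at (0.611,-0.035), and the cap and post heights fit. Next I'll plan a close look with the wrist camera from the station's right.

```bash
cat >> h.py <<'E'
YAW=np.deg2rad(9.6);RS=Ro.from_euler('z',YAW).as_matrix();P0=np.array([.611,-.0345,0])
def st2w(p): return P0+RS@np.array(p)
def w2st(p): return RS.T@(np.array(p)-P0)
def delta(pos,R,base=None):
    "row from commanded/measured pose to world pos,R"
    s=r.get_state();p,Q=(s['tool_pos'],Ro.from_quat(s['eef_rot']).as_matrix()) if base is None else base
    print(np.round(Q.T@(np.array(pos)-p)*1000,1),np.round(np.rad2deg(Ro.from_matrix(Q.T@R).as_rotvec()),1))
def Rlook(a):
    a=np.deg2rad(a);s,c=np.sin(a),np.cos(a);return RS@np.array([[0,-1,0],[-c,0,s],[-s,0,-c]]).astype(float)
def Rgrip(a=30):
    a=np.deg2rad(a);s,c=np.sin(a),np.cos(a);return RS@np.array([[-c,0,s],[0,1,0],[-s,0,-c]])
E
python3 - <<'E'
from h import *
L=st2w([0,-.094,.29]);print(L);s=r.get_state()
delta([.3,.45,.37],Rlook(20));delta([.45,.15,.38],Rlook(20));delta(L,Rlook(20))
E
```

```text
[ 0.62667626 -0.12718363  0.29      ]
[-151.6 -105.5 -131.8] [ -20.5  -12.6 -115.6]
[-384.5 -347.  -141.4] [ -20.5  -12.6 -115.6]
[-635.9 -558.5  -51. ] [ -20.5  -12.6 -115.6]
```

Emit:
move_arm --targets '[[[0.3,-20,-15,-50,-2,-1,-10],[0.3,-60,-45,-90,-4,-2,-20],[0.3,-105,-75,-125,-5,-3,-30],[0.3,-152,-105,-132,-7,-4,-40],[0.3,-190,-145,-133,-9,-5,-50],[0.3,-230,-185,-135,-11,-6,-60],[0.3,-270,-225,-136,-12,-7,-70],[0.3,-310,-265,-138,-14,-8,-80],[0.3,-348,-306,-140,-16,-10,-90],[0.3,-384,-347,-141,-18,-11,-100]]]'

```text
clock: 1.35
tool_pos: [0.4311, 0.1923, 0.3781]
eef_rot: [-0.588, 0.796, 0.112, 0.091]
contact_force: [0.4, 0.7, -0.2]
opening: 0.299
finger_force: 0.0
```

```bash
python3 - <<'E'
from h import *
s=r.get_state();print(s['clock'],s['tool_pos'],s['q'])
delta(st2w([0,-.094,.34]),Rlook(20));delta(st2w([0,-.094,.29]),Rlook(20))
E
```

```text
1.35 [0.43112384 0.19226713 0.37810746] [ 2.30631782e-01  3.49698150e-01 -7.86208620e-01  1.88329779e+00
 -6.28702909e-04  8.50637211e-01  2.33839956e+00]
[ 245.9 -280.3  -51.9] [ -4.3  -2.9 -26.1]
[ 259.7 -283.8   -4. ] [ -4.3  -2.9 -26.1]
```

Emit:
move_arm --targets '[[[0.3,35,-40,-20,-1,0,-4],[0.3,70,-80,-35,-1,0,-7],[0.3,105,-120,-45,-2,-1,-10],[0.3,140,-160,-52,-3,-2,-13],[0.3,175,-200,-52,-3,-2,-16],[0.3,210,-240,-52,-4,-2,-20],[0.3,246,-280,-52,-4,-3,-23],[0.3,260,-284,-4,-4,-3,-26],[0.3,260,-284,-4,-4,-3,-26]]]'

```text
clock: 2.48
tool_pos: [0.6046, -0.0876, 0.2677]
eef_rot: [0.731, -0.665, -0.117, -0.101]
contact_force: [-0.4, -1.3, 0.9]
opening: 0.301
finger_force: 0.0
```

```bash
python3 - <<'E'
from h import *
W=r.camera_info("wrist");I=r.snapshot("wrist");s=r.get_state();print(s['clock'],s['q'],w2st(s['tool_pos']))
np.savez("w1.npz",**{k:np.array(v) for k,v in W.items() if not isinstance(v,str)})
cv2.imwrite("pics/w1.png",I[:,:,::-1])
print("tip px",proj(W,st2w([0,0,.1])),"cap",proj(W,st2w([0,0,.2])))
E
```

```text
2.525 [ 0.81156711  1.07247957 -1.47152261  1.45578006  0.78995929  1.39162657
  2.65409799] [-0.01351621 -0.05069177  0.27114496]
tip px [309.56691423 182.11479765] cap [305.84443048 254.35250554]
```

View pics/w1.png

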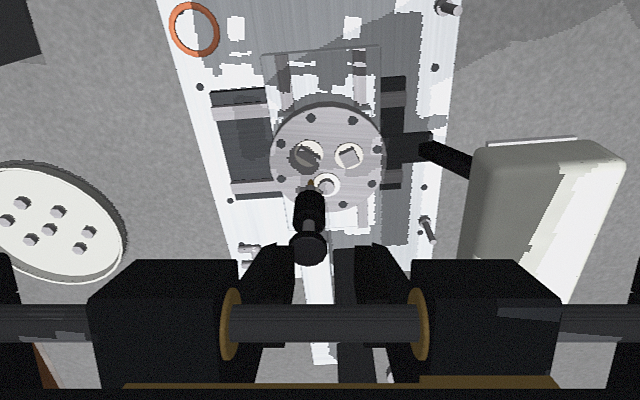

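The wrist view shows the flange at about (328,155). The oblong disc is at (306,155), the square at (348,156), and the round disc at (326,185), with the tip at (312,183). I'll measure the discs and enlarge.

```bash
python3 - <<'E'
from h import *
np.set_printoptions(precision=4,suppress=True)
W=dict(np.load("w1.npz"));I=cv2.imread("pics/w1.png")
C=cv2.resize(I[95:220,262:397],None,fx=4.8,fy=4.8,interpolation=cv2.INTER_CUBIC);cv2.imwrite("pics/c1.png",C)
g=cv2.cvtColor(I,cv2.COLOR_BGR2HSV)
# rectified view of plane z=.077 in station axes 0.25 mm/px, x to up
xs=np.arange(-90,70,.25)/1000;ys=np.arange(-70,70,.25)/1000
X,Y=np.meshgrid(xs,ys,indexing='ij')
pts=P0+np.stack([X,Y,np.full_like(X,.077)],-1)@RS.T
x=pts@W['R'].T+W['t'];u=W['fx']*x[...,0]/x[...,2]+W['cx'];v=W['fy']*x[...,1]/x[...,2]+W['cy']
Rr=cv2.remap(I,u.astype(np.float32),v.astype(np.float32),cv2.INTER_LINEAR)[::-1,::-1]
cv2.imwrite("pics/rect1.png",Rr)
for uu,vv in [(306,155),(348,156),(326,185),(328,155)]:print(w2st(plane(W,(uu,vv),.077)))
E
```

```text
[ 0.0024 -0.0167  0.077 ]
[-0.0374 -0.0126  0.077 ]
[-0.0143  0.0176  0.077 ]
[-0.0184 -0.0151  0.077 ]
```

View pics/rect1.png

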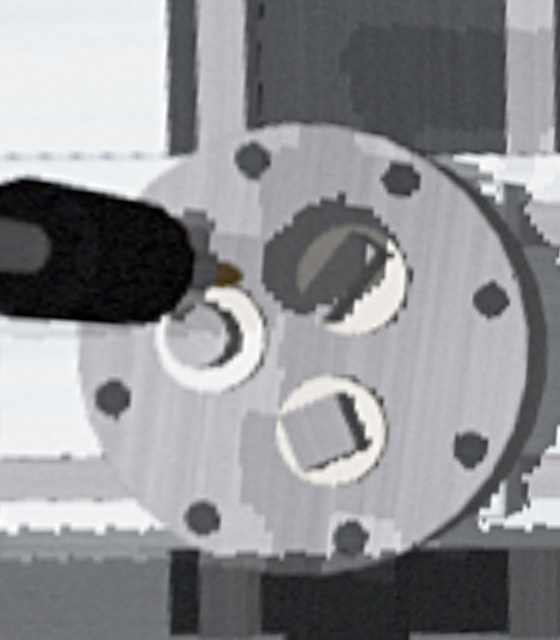

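The rectified view gives disc centres 38.3 mm apart pairwise, against an expected 38.1. In station coordinates the round is (-14,17.5), the square (-38,-13), and the flange centre (-17,-4.5). Next I'll find the tip in the same view and plan the approach.

```bash
python3 - <<'E'
from h import *
np.set_printoptions(precision=4,suppress=True)
W=dict(np.load("w1.npz"));I=cv2.imread("pics/w1.png")
h=cv2.cvtColor(I,cv2.COLOR_BGR2HSV)[170:195,300:325]
m=(h[...,1]>90)&(h[...,2]>40);v,u=np.nonzero(m);print([(a+300,b+170) for a,b in zip(u,v)])
C=-W['R'].T@W['t'];print("cam",w2st(C))
px=proj(W,st2w([.00175,.010,.077]));print(px,"tip@.1",w2st(plane(W,px,.1)))
G=np.array([-.142,-.004,.093]);z=np.array([.5,0,-.866])
for p in ([-.06,-.06,.40],[-.2,-.03,.38],G-.101*z,G+.019*z):
    delta(st2w(p),Rgrip())
E
```

```text
[(np.int64(310), np.int64(180)), (np.int64(311), np.int64(180)), (np.int64(309), np.int64(181)), (np.int64(310), np.int64(181)), (np.int64(311), np.int64(181)), (np.int64(312), np.int64(181)), (np.int64(308), np.int64(182)), (np.int64(309), np.int64(182)), (np.int64(310), np.int64(182)), (np.int64(311), np.int64(182)), (np.int64(312), np.int64(182)), (np.int64(308), np.int64(183)), (np.int64(309), np.int64(183)), (np.int64(310), np.int64(183)), (np.int64(311), np.int64(183)), (np.int64(312), np.int64(183)), (np.int64(313), np.int64(183)), (np.int64(308), np.int64(184)), (np.int64(309), np.int64(184)), (np.int64(310), np.int64(184)), (np.int64(311), np.int64(184)), (np.int64(312), np.int64(184)), (np.int64(313), np.int64(184))]
cam [-0.0227 -0.1615  0.3858]
[309.3543 179.4845] tip@.1 [-0.0001 -0.0028  0.1   ]
[ -27.2   46.1 -126.5] [ 34.9 -10.   78.5]
[ -39.7  187.8 -101. ] [ 34.9 -10.   78.5]
[ -4.1 181.6  97.1] [ 34.9 -10.   78.5]
[ 23.4 121.5 197.2] [ 34.9 -10.   78.5]
```

Emit:
move_arm --targets '[[[0.3,-10,15,-50,4,-1,9],[0.3,-18,30,-90,8,-2,18],[0.3,-27,46,-126,12,-3,27],[0.3,-27,46,-126,16,-4,36]]]'

```text
clock: 3.02
tool_pos: [0.5636, -0.1021, 0.4068]
eef_rot: [-0.463, 0.863, 0.07, 0.189]
contact_force: [0.6, -0.5, 0.4]
opening: 0.302
finger_force: 0.0
```

```bash
python3 - <<'E'
from h import *
np.set_printoptions(precision=3,suppress=True)
s=r.get_state();print(s['clock'],w2st(s['tool_pos']),s['q'])
G=np.array([-.142,-.004,.093]);z=np.array([.5,0,-.866])
for p in ([-.2,-.03,.38],G-.101*z,G+.019*z):
    delta(st2w(p),Rgrip())
E
```

```text
3.025 [-0.058 -0.059  0.407] [ 1.058  0.72  -1.447  1.642  0.554  1.061  2.141]
[ 79.3 123.6 -12. ] [18.  -5.3 42.6]
[135.1 147.1 180.1] [18.  -5.3 42.6]
[138.4 109.6 294. ] [18.  -5.3 42.6]
```

Emit:
move_arm --targets '[[[0.3,16,25,-5,4,-1,9],[0.3,32,50,-10,7,-2,17],[0.3,48,75,-12,11,-3,26],[0.3,64,100,-12,15,-4,34],[0.3,79,124,-12,18,-5,43],[0.3,79,124,-12,18,-5,43]]]'

```text
clock: 3.78
tool_pos: [0.4153, -0.0978, 0.3755]
eef_rot: [-0.082, 0.965, 0.019, 0.25]
contact_force: [0.7, -0.1, -0.3]
opening: 0.303
finger_force: 0.0
```

```bash
python3 - <<'E'
from h import *
np.set_printoptions(precision=3,suppress=True)
W=r.camera_info("wrist");I=r.snapshot("wrist")
s=r.get_state();print(s['clock'],w2st(s['tool_pos']),s['q'])
cv2.imwrite("pics/w2.png",I[:,:,::-1])
G=np.array([-.142,-.004,.093]);z=np.array([.5,0,-.866])
for p in (G-.101*z,G+.019*z):
    delta(st2w(p),Rgrip())
print(proj(W,st2w(G)),proj(W,st2w(G-.021*z)),proj(W,st2w(G+.045*z)))
E
```

```text
3.825 [-0.201 -0.031  0.377] [ 1.426  0.265 -1.399  2.256  0.388  0.36   1.51 ]
[ 87.8  27.2 175.5] [-0.1 -0.8  0.2]
[ 86.2  27.4 295.5] [-0.1 -0.8  0.2]
[349.003  91.933] [350.23   90.904] [346.75   93.824]
```

View pics/w2.png

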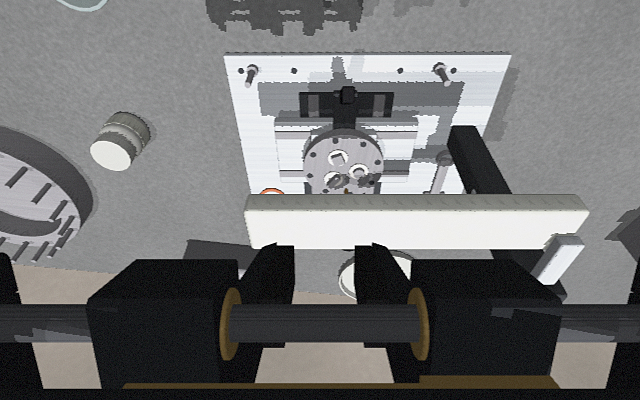

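The handle end is at (347,95), which is about 3 mm farther in x and 2 mm to -y of my prediction. I'll correct for that and go down.

Emit:
move_arm --targets '[[[0.5,40,10,0,0,0,0],[0.5,85,25,20,0,-1,0],[0.5,85,25,70,0,-1,0],[0.5,85,25,120,0,-1,0],[0.5,85,25,177,0,-1,0],[0.5,85,25,177,0,-1,0]]]'

```text
clock: 4.58
tool_pos: [0.3581, -0.0915, 0.2458]
eef_rot: [-0.1, 0.975, 0.024, 0.199]
contact_force: [-1.7, -1.5, -1.1]
opening: 0.502
finger_force: 0.0
```

```bash
python3 - <<'E'
from h import *
np.set_printoptions(precision=3,suppress=True)
W=r.camera_info("wrist");I=r.snapshot("wrist")
s=r.get_state();print(s['clock'],w2st(s['tool_pos']),s['q'])
cv2.imwrite("pics/w3.png",I[:,:,::-1])
G=np.array([-.139,-.006,.093]);z=np.array([.5,0,-.866])
delta(st2w(G+.019*z),Rgrip())
print(proj(W,st2w(G)),proj(W,st2w(G-.021*z)),proj(W,st2w(G+.045*z)))
E
```

```text
4.625 [-0.256 -0.014  0.244] [ 1.167  0.611 -1.425  2.546  1.551  0.543  0.261]
[-49.5   1.1 203.9] [ 1.7 -6.7  1.4]
[327.536 229.717] [328.287 234.724] [326.19  220.746]
```

View pics/w3.png

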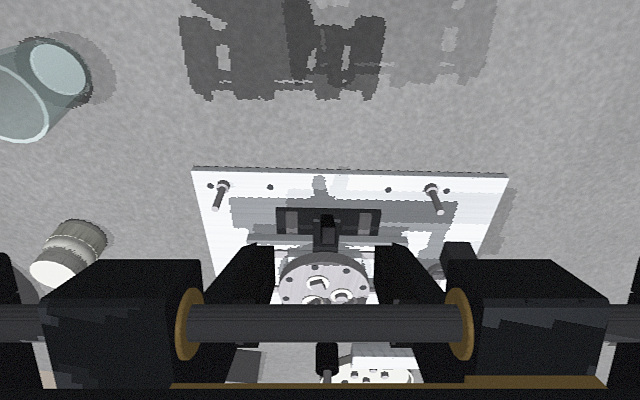

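The handle end is at (328,232), matching the prediction. The arm is near its inner reach, so I'll go diagonally to the grip, half way first.

Emit:
move_arm --targets '[[[0.5,-12,0,40,0,-2,0],[0.5,-25,0,80,1,-4,1],[0.5,-35,1,115,1,-6,1],[0.5,-35,1,115,1,-6,1]]]'

```text
clock: 5.12
tool_pos: [0.4428, -0.0761, 0.1541]
eef_rot: [-0.089, 0.966, 0.03, 0.239]
contact_force: [0.0, 1.0, 1.3]
opening: 0.501
finger_force: 0.0
```

```bash
python3 - <<'E'
from h import *
np.set_printoptions(precision=3,suppress=True)
s=r.get_state();print(s['clock'],w2st(s['tool_pos']),s['q'])
G=np.array([-.139,-.006,.093]);z=np.array([.5,0,-.866])
delta(st2w(G-.04*z),Rgrip());delta(st2w(G+.019*z),Rgrip())
E
```

```text
5.125 [-0.173 -0.013  0.154] [ 0.925  1.061 -1.472  2.554  1.899  1.048 -0.065]
[ 0.1  6.3 30. ] [ 1.3 -2.1  0.6]
[-2.   4.9 88.9] [ 1.3 -2.1  0.6]
```

Emit:
move_arm --targets '[[[0.5,0,3,20,0,-1,0],[0.5,-1,5,45,1,-2,0],[0.5,-2,5,70,1,-2,1],[0.5,-2,5,89,1,-2,1],[0.5,-2,5,89,1,-2,1]]]'

```text
clock: 5.75
tool_pos: [0.4846, -0.0655, 0.08]
eef_rot: [-0.078, 0.962, 0.021, 0.259]
contact_force: [-0.2, -0.5, -0.1]
opening: 0.499
finger_force: 0.0
```

```bash
python3 - <<'E'
from h import *
np.set_printoptions(precision=3,suppress=True)
W=r.camera_info("wrist");I=r.snapshot("wrist")
s=r.get_state();print(s['clock'],w2st(s['tool_pos']),s['q'])
cv2.imwrite("pics/w4.png",I[:,:,::-1])
G=np.array([-.139,-.006,.093]);z=np.array([.5,0,-.866])
delta(st2w(G+.019*z),Rgrip())
E
```

```text
5.8 [-0.13  -0.009  0.08 ] [ 0.821  1.317 -1.416  2.528  2.097  1.292 -0.11 ]
[1.6 3.4 3.7] [-0.2  0.2 -0.2]
```

View pics/w4.png

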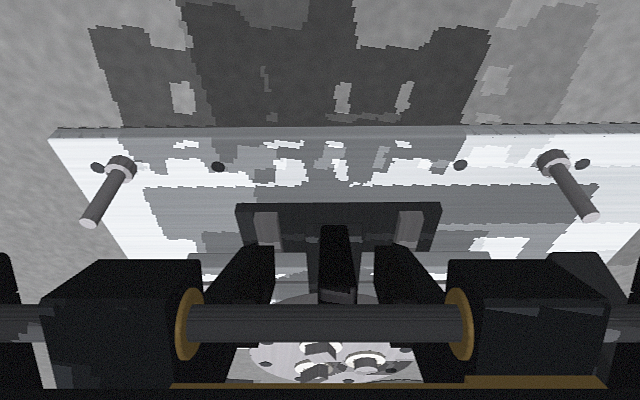

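The handle spans x 320–358 (centre 338) and the gap centre is 324, so I need to shift about +5 mm in tool y, then close.

Emit:
move_arm --targets '[[[0.5,1,5,3,0,0,0],[0.5,1,5,3,0,0,0],[0,1,5,3,0,0,0],[0,1,5,3,0,0,0],[0,1,5,3,0,0,0],[0,1,5,3,0,0,0],[0,1,5,3,0,0,0]]]' --newtons 30

```text
clock: 6.68
tool_pos: [0.4835, -0.06, 0.0758]
eef_rot: [-0.078, 0.962, 0.021, 0.259]
contact_force: [0.6, -2.0, 2.2]
opening: 0.154
finger_force: 30.0
```

```bash
python3 - <<'E'
from h import *
np.set_printoptions(precision=4,suppress=True)
s=r.get_state();print(s['clock'],w2st(s['tool_pos']),s['q'],s['contact_force'],s['opening'],s['finger_force'])
p=s['tool_pos'];Q=Ro.from_quat(s['eef_rot']).as_matrix()
print(np.round(Q.T@RS@np.array([14,-20,0]),1))
E
```

```text
6.675 [-0.13   -0.0039  0.0758] [ 0.8029  1.3307 -1.4128  2.5343  2.1057  1.3123 -0.128 ] [ 0.6055 -2.0323  2.2296] 0.1539898686863006 29.98650281690061
[-12.2 -19.9   7.1]
```

Gripped, with an opening of 13.6 mm. Next I'll drag the round terminal under the probe.

Emit:
move_arm --targets '[[[0,-2,-3,1,0,0,0],[0,-4,-6,2,0,0,0],[0,-6,-10,3.5,0,0,0],[0,-8,-13,5,0,0,0],[0,-10,-17,6,0,0,0],[0,-12,-20,7,0,0,0],[0,-12,-20,7,0,0,0],[0,-12,-20,7,0,0,0]]]'

```text
clock: 7.68
tool_pos: [0.5004, -0.0769, 0.0758]
eef_rot: [-0.079, 0.962, 0.022, 0.259]
contact_force: [-2.4, 0.7, 2.8]
opening: 0.154
finger_force: 30.0
```

```bash
python3 - <<'E'
from h import *
np.set_printoptions(precision=4,suppress=True)
s=r.get_state();print(s['clock'],w2st(s['tool_pos']),s['q'],s['contact_force'],s['opening'])
W=r.camera_info("wrist");I=r.snapshot("wrist");cv2.imwrite("pics/w5.png",I[:,:,::-1])
print(proj(W,st2w([0,0,.1])),proj(W,st2w([0,0,.077])))
E
```

```text
7.675 [-0.1161 -0.0234  0.0758] [ 0.8581  1.3234 -1.3997  2.4692  2.0992  1.238  -0.0282] [-2.3638  0.6988  2.7921] 0.15444752508275764
[363.1877 402.5962] [360.5997 365.0742]
```

Emit:
move_arm --targets '[[[0.5,0,0,0,0,0,0],[0.5,0,0,0,0,0,0],[0.5,0,0,0,0,0,0],[0.5,0,0,-30,0,0,0],[0.5,0,0,-70,0,0,0],[0.5,0,0,-105,0,0,0],[0.5,-25,0,-148,0,0,0],[0.5,-50,0,-192,0,0,0],[0.5,-75,0,-235,0,0,0],[0.5,-105,0,-292,0,0,0]]]'

```text
clock: 8.98
tool_pos: [0.4421, -0.0911, 0.3371]
eef_rot: [-0.078, 0.965, 0.016, 0.25]
contact_force: [-1.5, -0.1, -0.5]
opening: 0.5
finger_force: 0.0
```

```bash
python3 - <<'E'
from h import *
np.set_printoptions(precision=4,suppress=True)
s=r.get_state();print(s['clock'],w2st(s['tool_pos']),s['q'],s['contact_force'],s['opening'])
for p in ([-.08,-.06,.40],[0,-.09,.40],[-.0,-.1,.29]):delta(st2w(p),Rlook(15)@Ro.from_euler('z',25,degrees=True).as_matrix())
E
```

```text
8.975 [-0.176  -0.0276  0.3371] [ 1.2489  0.4601 -1.459   2.2959  1.0971  0.4763  0.7299] [-1.4551 -0.1311 -0.4532] 0.5002399364244293
[-114.6  -32.    -8.1] [-29.7  17.  -59.7]
[-184.7  -61.4   31. ] [-29.7  17.  -59.7]
[-131.3  -70.6  127.3] [-29.7  17.  -59.7]
```

Emit:
move_arm --targets '[[[0.3,-25,-5,-25,-5,3,-9],[0.3,-60,-12,-22,-9,5,-18],[0.3,-90,-22,-15,-13,7,-26],[0.3,-115,-32,-8,-17,10,-34],[0.3,-150,-46,10,-21,12,-43],[0.3,-185,-61,31,-26,15,-52],[0.3,-170,-64,60,-30,17,-60],[0.3,-150,-68,95,-30,17,-60],[0.3,-131,-71,127,-30,17,-60],[0.3,-131,-71,127,-30,17,-60]]]'

```text
clock: 10.22
tool_pos: [0.6255, -0.1343, 0.2841]
eef_rot: [-0.603, 0.787, 0.121, 0.058]
contact_force: [-0.2, 1.0, 1.2]
opening: 0.301
finger_force: 0.0
```

```bash
cat >> h.py <<'E'
def rect(n):
    W=r.camera_info("wrist");I=np.ascontiguousarray(r.snapshot("wrist")[:,:,::-1]);cv2.imwrite(f"pics/{n}.png",I)
    np.savez(n+".npz",R=W['R'],t=W['t'],fx=W['fx'],fy=W['fy'],cx=W['cx'],cy=W['cy'])
    out=[]
    for z in (.077,.1):
        X,Y=np.meshgrid(np.arange(-70,70,.25)/1000,np.arange(-70,70,.25)/1000,indexing='ij')
        pts=P0+np.stack([X,Y,np.full_like(X,z)],-1)@RS.T
        x=pts@np.array(W['R']).T+np.array(W['t']);u=W['fx']*x[...,0]/x[...,2]+W['cx'];v=W['fy']*x[...,1]/x[...,2]+W['cy']
        out.append(cv2.remap(I,u.astype(np.float32),v.astype(np.float32),cv2.INTER_LINEAR)[::-1,::-1])
    out[1]=out[1][160:400,160:400]
    o=np.zeros((560,800,3),np.uint8);o[:,:560]=out[0];o[:240,560:]=out[1]
    cv2.imwrite(f"pics/{n}r.png",o)
E
python3 - <<'E'
from h import *
np.set_printoptions(precision=4,suppress=True)
rect("w6");s=r.get_state();print(s['clock'],w2st(s['tool_pos']),s['q'])
E
```

```text
10.275 [-0.0013 -0.1001  0.2869] [ 0.7902  1.0381 -1.3812  1.3099  0.7491  1.4757  2.4339]
```

View pics/w6r.png

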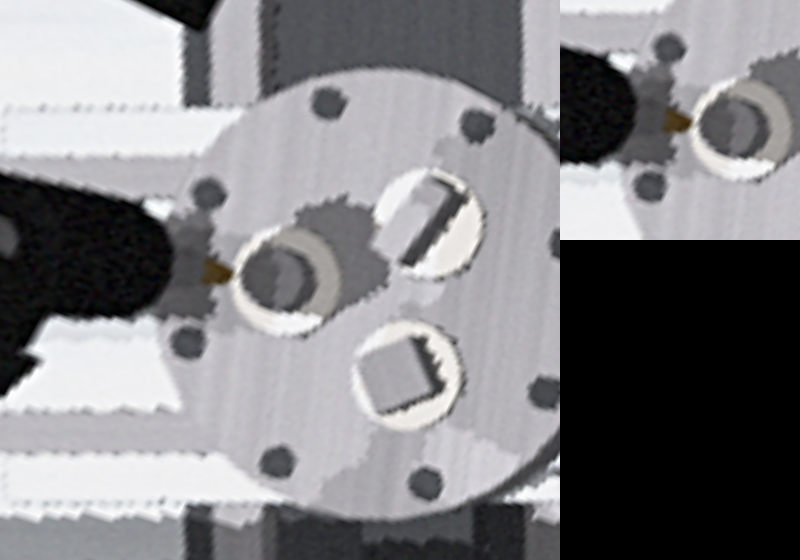

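In the same view the round disc centre is at (-0.3,-1.5) mm and the tip at (-0.8,-3.0) mm, so they're about 1.6 mm apart. That's good enough to press. Next I'll plan the press pose, with the tool vertical and its y along station y so the gripper body misses the lamp.

```bash
python3 - <<'E'
from h import *
for p in ([0,-.06,.345],[-.0005,-.0015,.30],[-.0005,-.0015,.22]):delta(st2w(p),Rgrip(0))
E
```

```text
[-49.6  21.7 -45.4] [13.9  8.4 64.9]
[-89.9  40.4  13.5] [13.9  8.4 64.9]
[-70.9  31.   90.7] [13.9  8.4 64.9]
```

Emit:
move_arm --targets '[[[0,-15,7,-30,2,1,9],[0,-35,15,-45,4,2,18],[0,-50,22,-45,6,3,27],[0,-60,27,-35,8,5,36],[0,-70,32,-20,10,6,45],[0,-80,36,-5,12,7,55],[0,-90,40,14,14,8,65],[0,-90,40,14,14,8,65]]]'

```text
clock: 11.28
tool_pos: [0.6114, -0.0327, 0.3023]
eef_rot: [-0.086, 0.996, 0.001, 0.005]
contact_force: [0.5, -0.9, 0.7]
opening: 0.003
finger_force: 0.0
```

```bash
python3 - <<'E'
from h import *
np.set_printoptions(precision=4,suppress=True)
s=r.get_state();print(s['clock'],w2st(s['tool_pos']),s['q'],s['contact_force'],s['opening'])
for p in ([-.0005,-.0015,.22],[-.0005,-.0015,.205]):delta(st2w(p),Rgrip(0))
E
```

```text
11.275 [0.0007 0.0017 0.3023] [ 0.4988  0.7649 -1.0247  1.5119  0.6773  1.2384  1.1225] [ 0.4935 -0.881   0.7401] 0.002515705585360462
[ 2.1 -3.3 82.2] [0.1 0.6 0.3]
[ 2.2 -3.3 97.2] [0.1 0.6 0.3]
```

Emit:
move_arm --targets '[[[0,1,-2,30,0,0,0],[0,2,-3,60,0,0.5,0],[0,2,-3,82,0,0.5,0],[0,2,-3,92,0,0.5,0],[0,2,-3,95,0,0.5,0],[0,2,-3,95,0,0.5,0]]]'

```text
clock: 12.02
tool_pos: [0.6114, -0.0388, 0.206]
eef_rot: [-0.083, 0.997, 0.001, 0.001]
contact_force: [0.3, 0.3, -0.1]
opening: 0.0
finger_force: 0.0
```

Emit:
move_arm --targets '[[[0,0,0,2,0,0,0],[0,0,0,5,0,0,0],[0,0,0,8,0,0,0],[0,0,0,11,0,0,0],[0,0,0,13,0,0,0],[0,0,0,13,0,0,0],[0,0,0,13,0,0,0]]]'

```text
clock: 12.9
tool_pos: [0.611, -0.0387, 0.1921]
eef_rot: [-0.083, 0.997, 0.001, -0.0]
contact_force: [1.2, -0.1, 0.5]
opening: -0.001
finger_force: 0.9
```

Emit:
move_arm --targets '[[[0,0,0,1,0,0,0],[0,0,0,2,0,0,0],[0,0,0,3,0,0,0],[0,0,0,3,0,0,0]]]'

```text
clock: 13.4
tool_pos: [0.6108, -0.0387, 0.1889]
eef_rot: [-0.083, 0.997, 0.001, -0.0]
contact_force: [1.9, 0.6, 1.4]
opening: 0.007
finger_force: 1.0
```

```bash
python3 - <<'E'
from h import *
f=[]
r.snapshot("wrist")
for i in range(4):
    s=r.get_state();f.append(s['contact_force']);r.snapshot("top")
print(np.round(f,2),s['tool_pos'],s['finger_force'])
E
```

```text
[[ 2.11  0.83  2.03]
 [ 0.77  0.62  1.56]
 [ 1.76  0.58  1.86]
 [ 1.79 -0.61  2.06]] [ 0.61084614 -0.03869743  0.18901149] 0.9934929274709248
```

Emit:
move_arm --targets '[[[0,0,0,1,0,0,0],[0,0,0,2,0,0,0],[0,0,0,3,0,0,0],[0,0,0,3,0,0,0]]]'

```text
clock: 14.15
tool_pos: [0.6108, -0.0387, 0.1859]
eef_rot: [-0.083, 0.997, 0.001, -0.0]
contact_force: [1.9, 0.2, 1.6]
opening: 0.006
finger_force: 1.1
```

```bash
cat >> h.py <<'E'
def force(n=4):
    f=[]
    for i in range(n):
        s=r.get_state();f.append(s['contact_force'][2]);r.snapshot("top")
    print(s['clock'],np.round(f,2),"mean",np.mean(f),s['tool_pos'],s['finger_force'])
E
python3 -c "from h import *;force()"
```

```text
14.3 [1.61 1.89 2.53 2.16] mean 2.047442886204431 [ 0.61076153 -0.03869607  0.18597711] 1.1143474685331967
```

Emit:
move_arm --targets '[[[0,0,0,1,0,0,0],[0,0,0,2,0,0,0],[0,0,0,3,0,0,0],[0,0,0,3,0,0,0]]]'

```text
clock: 14.85
tool_pos: [0.6108, -0.0387, 0.1832]
eef_rot: [-0.083, 0.997, 0.001, -0.0]
contact_force: [1.0, 0.4, 6.2]
opening: 0.008
finger_force: 2.8
```

```bash
python3 -c "from h import *;force()"
```

```text
15.0 [6.24 6.05 5.55 5.82] mean 5.917176844778673 [ 0.61080087 -0.03868644  0.18323853] 2.76015191055194
```

Emit:
move_arm --targets '[[[0,0,0,0.8,0,0,0],[0,0,0,1.5,0,0,0],[0,0,0,1.5,0,0,0],[0,0,0,1.5,0,0,0]]]'

```text
clock: 15.55
tool_pos: [0.6108, -0.0387, 0.1819]
eef_rot: [-0.083, 0.997, 0.001, -0.0]
contact_force: [-0.5, -1.2, 6.1]
opening: 0.004
finger_force: 3.4
```

```bash
python3 -c "from h import *;force()"
```

```text
15.7 [6.13 5.88 6.22 6.72] mean 6.238873052752906 [ 0.61080689 -0.03867411  0.18197333] 3.399384225704125
```

Emit:
move_arm --targets '[[[0,0,0,0.6,0,0,0],[0,0,0,1.2,0,0,0],[0,0,0,1.2,0,0,0],[0,0,0,1.2,0,0,0]]]'

```text
clock: 16.25
tool_pos: [0.6108, -0.0387, 0.1809]
eef_rot: [-0.083, 0.997, 0.001, -0.0]
contact_force: [-1.1, -0.1, 8.2]
opening: 0.008
finger_force: 3.9
```

```bash
python3 -c "from h import *;force()"
```

```text
16.4 [8.21 7.87 8.65 7.33] mean 8.016387953836203 [ 0.61082802 -0.03866135  0.18095552] 3.914513777344837
```

Emit:
move_arm --targets '[[[0,0,0,-10,0,0,0],[0,0,0,-25,0,0,0],[0,0,0,-60,0,0,0],[0,0,0,-110,0,0,0],[0,0,0,-160,0,0,0],[0,0,0,-190,0,0,0],[0,0,0,-190,0,0,0]]]'

```text
clock: 17.32
tool_pos: [0.6113, -0.0384, 0.3727]
eef_rot: [-0.083, 0.997, 0.001, 0.001]
contact_force: [0.3, -0.7, 0.1]
opening: 0.006
finger_force: 0.0
```

```bash
python3 - <<'E'
from h import *
np.set_printoptions(precision=4,suppress=True)
s=r.get_state();print(s['clock'],w2st(s['tool_pos']),s['q'])
H=np.array([-.1161,-.0234,.0758]);z=np.array([.5,0,-.866])
for p in ([-.18,-.0234,.36],H-.105*z,H):delta(st2w(p),Rgrip(30))
E
```

```text
17.325 [-0.0004 -0.0039  0.3727] [ 0.5062  0.7065 -1.051   1.3875  0.6097  1.3883  1.1925]
[179.6 -20.   12.2] [  0.  -29.8  -0.1]
[168.8 -20.2 205.5] [  0.  -29.8  -0.1]
[116.5 -20.1 296.6] [  0.  -29.8  -0.1]
```

Emit:
move_arm --targets '[[[0.5,45,-5,0,0,-9,0],[0.5,95,-10,0,0,-18,0],[0.5,140,-15,4,0,-27,0],[0.5,180,-20,12,0,-30,0],[0.5,178,-20,60,0,-30,0],[0.5,175,-20,110,0,-30,0],[0.5,172,-20,160,0,-30,0],[0.5,169,-20,205,0,-30,0],[0.5,169,-20,205,0,-30,0]]]'

```text
clock: 18.45
tool_pos: [0.4225, -0.1107, 0.2196]
eef_rot: [-0.081, 0.971, -0.001, 0.226]
contact_force: [-0.4, -1.6, -1.0]
opening: 0.502
finger_force: 0.0
```

```bash
python3 - <<'E'
from h import *
np.set_printoptions(precision=4,suppress=True)
s=r.get_state();print(s['clock'],w2st(s['tool_pos']),s['q'],s['contact_force'])
H=np.array([-.1161,-.0234,.0758]);z=np.array([.5,0,-.866])
for p in (H-.05*z,H):delta(st2w(p),Rgrip(30))
E
```

```text
18.45 [-0.1985 -0.0437  0.2196] [ 0.9236  0.6077 -1.0647  2.4979  1.9446  0.4906 -0.0611] [-0.4378 -1.6236 -0.968 ]
[ -7.8  24.7 114.6] [-2.2 -4.   0.5]
[-11.3  26.6 164.5] [-2.2 -4.   0.5]
```

Emit:
move_arm --targets '[[[0.5,-2,10,30,-1,-2,0],[0.5,-5,20,60,-2,-4,0],[0.5,-8,25,90,-2,-4,0],[0.5,-8,25,105,-2,-4,0],[0.5,-8,25,105,-2,-4,0]]]'

```text
clock: 19.08
tool_pos: [0.4712, -0.0796, 0.1271]
eef_rot: [-0.086, 0.963, 0.021, 0.256]
contact_force: [0.0, 0.7, 0.3]
opening: 0.5
finger_force: 0.0
```

```bash
python3 - <<'E'
from h import *
np.set_printoptions(precision=4,suppress=True)
s=r.get_state();print(s['clock'],w2st(s['tool_pos']),s['q'],s['contact_force'])
H=np.array([-.1161,-.0234,.0758]);z=np.array([.5,0,-.866])
delta(st2w(H),Rgrip(30))
E
```

```text
19.075 [-0.1453 -0.0212  0.1271] [ 0.7969  0.9896 -1.1275  2.5328  2.2246  0.8962 -0.2891] [0.005  0.7154 0.3236]
[ 0.1 -2.3 59. ] [ 0.1 -0.2  0.5]
```

Emit:
move_arm --targets '[[[0.5,0,-2,20,0,0,0.5],[0.5,0,-2,42,0,0,0.5],[0.5,0,-2,59,0,0,0.5],[0.5,0,-2,59,0,0,0.5],[0,0,-2,59,0,0,0.5],[0,0,-2,59,0,0,0.5],[0,0,-2,59,0,0,0.5],[0,0,-2,59,0,0,0.5],[0,0,-2,59,0,0,0.5]]]' --newtons 30

```text
clock: 20.2
tool_pos: [0.502, -0.077, 0.0783]
eef_rot: [-0.082, 0.962, 0.021, 0.258]
contact_force: [-3.1, 0.3, 5.9]
opening: 0.157
finger_force: 30.0
```

```bash
python3 - <<'E'
from h import *
np.set_printoptions(precision=4,suppress=True)
s=r.get_state();print(s['clock'],w2st(s['tool_pos']),s['q'],s['contact_force'],s['opening'])
Q=Ro.from_quat(s['eef_rot']).as_matrix();print(Q.T@RS@np.array([23,29,0]))
E
```

```text
20.2 [-0.1146 -0.0237  0.0783] [ 0.7557  1.1251 -1.0778  2.468   2.3004  0.9686 -0.2735] [-3.0988  0.3147  5.8654] 0.1571839959457408
[-19.9758  28.9651  11.4888]
```

Emit:
move_arm --targets '[[[0,-2.5,3.5,1.5,0,0,0],[0,-5,7,3,0,0,0],[0,-7.5,11,4.5,0,0,0],[0,-10,14.5,6,0,0,0],[0,-12.5,18,7,0,0,0],[0,-15,22,8.5,0,0,0],[0,-17.5,25.5,10,0,0,0],[0,-20,29,11.5,0,0,0],[0,-20,29,11.5,0,0,0],[0,-20,29,11.5,0,0,0]]]'

```text
clock: 21.45
tool_pos: [0.5206, -0.0452, 0.0783]
eef_rot: [-0.081, 0.962, 0.02, 0.259]
contact_force: [-1.7, -2.7, 4.5]
opening: 0.161
finger_force: 30.0
```

```bash
python3 - <<'E'
from h import *
np.set_printoptions(precision=4,suppress=True)
s=r.get_state();print(s['clock'],w2st(s['tool_pos']),s['q'],s['contact_force'],s['opening'])
E
```

```text
21.45 [-0.0909  0.0045  0.0783] [ 0.6691  1.1294 -1.0889  2.4378  2.2609  1.0014 -0.3077] [-1.7336 -2.7096  4.5397] 0.16076913762350212
```

Emit:
move_arm --targets '[[[0,0,1,0,0,0,0],[0.5,0,1,0,0,0,0],[0.5,0,1,0,0,0,0],[0.5,0,1,0,0,0,0],[0.5,0,1,-35,0,0,0],[0.5,0,1,-85,0,0,0],[0.5,0,1,-135,0,0,0],[0.5,0,1,-180,0,0,0],[0.5,-30,1,-230,0,0,0],[0.5,-60,1,-280,0,0,0]]]'

```text
clock: 22.7
tool_pos: [0.4293, -0.0663, 0.3063]
eef_rot: [-0.079, 0.964, 0.01, 0.252]
contact_force: [-0.2, -1.5, -1.3]
opening: 0.497
finger_force: 0.0
```

```bash
python3 - <<'E'
from h import *
np.set_printoptions(precision=4,suppress=True)
s=r.get_state();print(s['clock'],w2st(s['tool_pos']),s['q'],s['contact_force'],s['opening'])
for p in ([-.17,-.03,.37],[-.08,-.06,.40],[0,-.09,.40],[-.0,-.1,.29]):delta(st2w(p),Rlook(15)@Ro.from_euler('z',25,degrees=True).as_matrix())
E
```

```text
22.7 [-0.1845 -0.0011  0.3063] [ 1.0268  0.3895 -1.218   2.4113  1.4396  0.341   0.3285] [-0.1613 -1.5078 -1.2719] 0.496855156820079
[-43.6 -30.1 -47.9] [-30.5  16.7 -59.5]
[-136.8  -59.9  -29.5] [-30.5  16.7 -59.5]
[-206.6  -89.2   10.2] [-30.5  16.7 -59.5]
[-152.9  -96.8  106.4] [-30.5  16.7 -59.5]
```

Emit:
move_arm --targets '[[[0.3,-35,-20,-50,-5,3,-9],[0.3,-60,-32,-45,-10,5,-18],[0.3,-100,-46,-38,-14,8,-27],[0.3,-137,-60,-30,-18,10,-36],[0.3,-172,-75,-10,-22,12,-44],[0.3,-207,-89,10,-26,14,-52],[0.3,-190,-92,45,-30,17,-60],[0.3,-170,-95,80,-30,17,-60],[0.3,-153,-97,106,-30,17,-60],[0.3,-153,-97,106,-30,17,-60]]]'

```text
clock: 23.95
tool_pos: [0.6264, -0.1323, 0.2822]
eef_rot: [-0.602, 0.788, 0.116, 0.056]
contact_force: [-0.7, -0.6, -0.2]
opening: 0.305
finger_force: 0.0
```

```bash
python3 - <<'E'
from h import *
np.set_printoptions(precision=4,suppress=True)
rect("w7");s=r.get_state();print(s['clock'],w2st(s['tool_pos']),s['q'])
for p in ([0,-.06,.345],[-.0005,-.0015,.30]):delta(st2w(p),Rgrip(0))
E
```

```text
24.0 [-0.0007 -0.0987  0.2849] [ 0.7905  1.0485 -1.4057  1.319   0.7776  1.4836  2.4081]
[-48.1  21.7 -48.2] [13.3  8.2 64.8]
[-88.9  40.8  10.2] [13.3  8.2 64.8]
```

View pics/w7r.png

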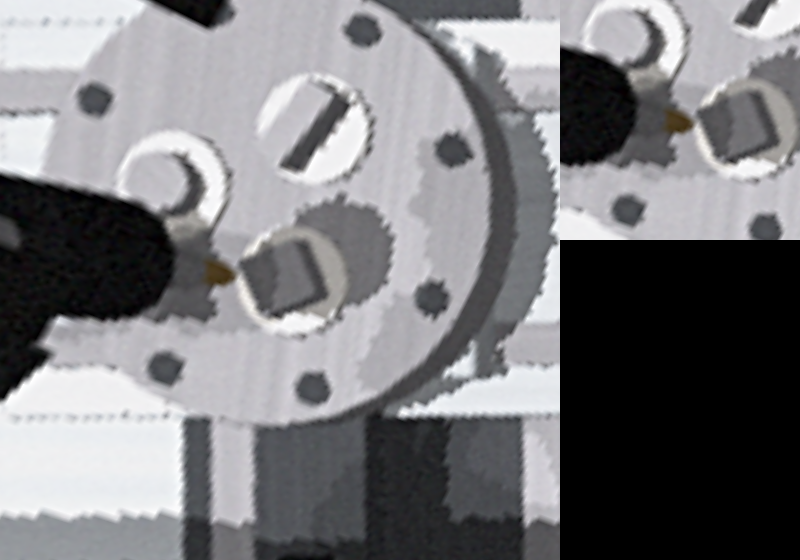

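The square disc centre is at (0,-3.0) mm and the tip at (-1.0,-3.0) mm, so they're 1 mm apart. Next I'll press.

Emit:
move_arm --targets '[[[0,-15,7,-30,2,1,9],[0,-35,15,-45,4,2,18],[0,-50,22,-45,6,3,27],[0,-60,27,-35,8,5,36],[0,-70,32,-20,10,6,45],[0,-80,36,-5,12,7,55],[0,-89,40,10,13,8,65],[0,-89,40,10,13,8,65]]]'

```text
clock: 25.0
tool_pos: [0.611, -0.0348, 0.3028]
eef_rot: [-0.085, 0.996, 0.002, 0.001]
contact_force: [0.8, -1.3, 0.9]
opening: 0.004
finger_force: 0.0
```

```bash
python3 - <<'E'
from h import *
s=r.get_state();print(s['clock'],w2st(s['tool_pos']),s['opening'])
delta(st2w([-.0005,-.002,.205]),Rgrip(0))
E
```

```text
25.0 [-9.14906383e-05 -3.37736746e-04  3.02829073e-01] 0.004193312951827709
[ 0.7 -2.  97.8] [0.2 0.2 0.2]
```

Emit:
move_arm --targets '[[[0,0.5,-1,30,0,0,0],[0,0.5,-2,60,0,0,0],[0,0.5,-2,85,0,0,0],[0,0.5,-2,95,0,0,0],[0,0.5,-2,100,0,0,0],[0,0.5,-2,104,0,0,0],[0,0.5,-2,108,0,0,0],[0,0.5,-2,108,0,0,0]]]'

```text
clock: 26.0
tool_pos: [0.6116, -0.0388, 0.1931]
eef_rot: [-0.083, 0.997, 0.002, 0.0]
contact_force: [-0.2, -0.7, 0.6]
opening: 0.004
finger_force: 0.8
```

```bash
python3 -c "from h import *;force()"
```

```text
26.15 [0.6  1.34 2.33 0.16] mean 1.105941192042255 [ 0.61153977 -0.03852922  0.19313664] 0.8312103649950586
```

Emit:
move_arm --targets '[[[0,0,0,1,0,0,0],[0,0,0,2,0,0,0],[0,0,0,3,0,0,0],[0,0,0,3,0,0,0],[0,0,0,3,0,0,0]]]'

```text
clock: 26.82
tool_pos: [0.6113, -0.0384, 0.1898]
eef_rot: [-0.083, 0.997, 0.002, -0.0]
contact_force: [1.8, -0.5, 1.9]
opening: 0.004
finger_force: 1.0
```

Emit:
move_arm --targets '[[[0,0,0,1,0,0,0],[0,0,0,2,0,0,0],[0,0,0,3,0,0,0],[0,0,0,3,0,0,0],[0,0,0,3,0,0,0]]]'

```text
clock: 27.45
tool_pos: [0.6112, -0.0384, 0.1868]
eef_rot: [-0.083, 0.997, 0.002, -0.0]
contact_force: [1.4, 0.4, 2.1]
opening: 0.006
finger_force: 1.1
```

Emit:
move_arm --targets '[[[0,0,0,1,0,0,0],[0,0,0,2,0,0,0],[0,0,0,3,0,0,0],[0,0,0,3,0,0,0],[0,0,0,3,0,0,0]]]'

```text
clock: 28.08
tool_pos: [0.6112, -0.0384, 0.184]
eef_rot: [-0.083, 0.997, 0.002, -0.0]
contact_force: [-0.5, 0.7, 4.9]
opening: 0.005
finger_force: 2.6
```

Emit:
move_arm --targets '[[[0,0,0,1,0,0,0],[0,0,0,2,0,0,0],[0,0,0,2.7,0,0,0],[0,0,0,2.7,0,0,0],[0,0,0,2.7,0,0,0],[0,0,0,2.7,0,0,0]]]'

```text
clock: 28.82
tool_pos: [0.6112, -0.0384, 0.1817]
eef_rot: [-0.083, 0.997, 0.002, -0.0]
contact_force: [-0.5, -1.3, 7.2]
opening: 0.001
finger_force: 3.7
```

```bash
python3 -c "from h import *;force()"
```

```text
28.975 [7.17 8.76 8.19 7.03] mean 7.785412806044847 [ 0.61124075 -0.03833562  0.18168124] 3.746508934709709
```

The press is good, so I'll lift clear.

Emit:
move_arm --targets '[[[0,0,0,-10,0,0,0],[0,0,0,-25,0,0,0],[0,0,0,-60,0,0,0],[0,0,0,-110,0,0,0],[0,0,0,-150,0,0,0],[0,0,0,-150,0,0,0],[0,0,0,-150,0,0,0],[0,0,0,-150,0,0,0]]]'

```text
clock: 30.02
tool_pos: [0.6104, -0.0396, 0.3295]
eef_rot: [-0.083, 0.997, 0.002, -0.002]
contact_force: [-0.3, 0.0, -0.0]
opening: 0.002
finger_force: 0.0
```

```bash
python3 -c "
from h import *
s=r.get_state();print(s['clock'],s['tool_pos'],s['contact_force']);print(r.finish_job())"
```

```text
30.025 [ 0.61041234 -0.03964067  0.32950996] [-0.34422011  0.00829909 -0.0153997 ]
the job is handed in; nothing more can be done
None
```

I pressed the round terminal and then the square one, each to about 8 N with the spring giving and not driven solid; the carrier is left with the square under the probe (about 1 mm off in the last picture), the arm is clear, and the job was handed in at 30 s with no verdict returned.

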